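# Tap the toy ship's deck fittings home

## Task

On the toy ship, tap three deck fittings down until they are fully seated on the deck with light pushes of the fingertips on their tops: first the square cabin, then the thick round funnel, then the thin mast. Only push them, gently: do not hammer them, grip them or pull them up. Do not touch the low mushroom-headed bollard, whose glue is wet, and leave the things lying around the ship where they are.

Things in the scene. Friction and masses are not known exactly. Their poses are not given: they have to be found in the camera images.
- hull: dark wooden toy ship hull fixed to the bench between plywood cleats; 315 mm long along its own y with a pointed bow at +y and a square stern at -y, 90 mm wide along x; origin at bench level under the deck's middle, z up; the flat deck is 50 mm above the bench. Four deck fittings stand on its centreline (x = 0) at y = -90, -30, 30 and 90 mm; which stands where varies
- cabin_top (a point): centre of the flat top of the cabin, a square pale wood block 36 x 36 mm and 24 mm high on a 5 mm soft black rubber washer and a 10 mm peg; its top is 29 mm above the deck when home, up to 45 mm before
- cabin (a joint): slide of the cabin, in m, growing downwards: 0 = the underside of its washer is 16 mm above the deck, +0.016 = fully home, washer on the deck, a firm stop; starts between 0 and 0.005; negative = pulled up. A tight fit: it takes 4 to 5 N to move and stays where it is left. The block gives 1 mm per 5 N on its soft washer and springs back, up to 4 mm.
- funnel_top (a point): centre of the flat top of the funnel, a thick round pale wood cylinder 28 mm across and 36 mm high on a 5 mm soft black rubber washer and a 10 mm peg; its top is 41 mm above the deck when home, up to 57 mm before
- funnel (a joint): slide of the funnel, in m, growing downwards: 0 = the underside of its washer is 16 mm above the deck, +0.016 = fully home, washer on the deck, a firm stop; starts between 0 and 0.005; negative = pulled up. A tight fit: it takes 4 to 5 N to move and stays where it is left. The block gives 1 mm per 5 N on its soft washer and springs back, up to 4 mm.
- mast_top (a point): centre of the flat top of the mast, a thin round pale wood rod 14 mm across and 55 mm high on a 5 mm soft black rubber washer and a 10 mm peg, the tallest fitting; its top is 60 mm above the deck when home, up to 76 mm before
- mast (a joint): slide of the mast, in m, growing downwards: 0 = the underside of its washer is 16 mm above the deck, +0.016 = fully home, washer on the deck, a firm stop; starts between 0 and 0.005; negative = pulled up. A tight fit: it takes 4 to 5 N to move and stays where it is left. The block gives 1 mm per 5 N on its soft washer and springs back, up to 4 mm.
- bollard: the smallest fitting, a low wooden bollard with a mushroom head, 22 mm across and 18 mm high, of the same pale wood, standing on the deck with its glue still wet, not to be touched; origin at its foot on the deck
- pencil: loose flat red carpenter's pencil, 175 x 14 x 9 mm, long along its x; origin under its middle, on the bench
- sanding_block: loose cork sanding block, 90 x 45 x 30 mm; origin under its middle
- glue: loose white glue bottle, 54 mm across, 140 mm high, upright; origin under its middle
- chisel: loose chisel lying on the bench along its x, 210 mm long, dark handle from -100 to 0 mm, steel blade from 0 to +110 mm, 22 mm high; origin on the bench under the handle's front end
- wax_tin: loose flat round metal tin, 66 mm across, 26 mm high; origin under its middle
- offcut: loose dark wood offcut, 60 x 40 x 20 mm; origin under its middle

How it is judged:
By the outcome, as a careful person would: the job done as asked, in the order asked, and still so for the second after the job is handed in, with the robot touching nothing.
It also fails if it takes over 42 s, if anything falls off the work surface, if the arm or the gripper's body presses on something with over 40 N, if the wrist force passes 120 N, or if a joint passes its speed limit or range.

## Robot

A 6-joint arm with a two-finger parallel gripper is mounted at the origin on the work surface. World frame = base frame: x ahead of the robot, y to its left, z up, the work surface at z = 0. Lengths are in m, angles in rad, forces in N, time in s.
With the tool pointing down it reaches from about 0.35 to 0.975 m from the base axis. Payload 7.1 kg.
Tool frame: the origin (TCP) lies between the finger pads, 19 mm behind the fingertips; this is the grasp point; z points along the fingers, y is the line along which they close (so a half turn about z gives the same grasp; the last joint's range is limited). The gripper opens to 88 mm and grips with 3 to 60 N. Pads are 20 mm wide; open, the fingers measure 115 mm over their backs; the gripper's body (75 mm by 178 mm) begins 61 mm behind the grasp point.
Start: joints at [1.195, 0.423, 1.63, -0, 1.089, -0.019], TCP at [0.218, 0.586, 0.241] pointing down, gripper open.
Joint ranges: [-3, 3], [-0.9, 2.11], [0.09, 2.58], [-1.31, 4.45], [0.11, 2.69], [-2.54, 2.54]. Speed limits (rad/s): [2.39, 2.39, 3.01, 3.14, 3.14, 3.14].

## Interface

Orientations are given as [roll, pitch, yaw] about the fixed x, y, z axes, in that order (R = Rz(yaw) Ry(pitch) Rx(roll)).
In Python, from rig import observe, snapshot, camera_info, sign_off, cut_out gives the robot as it stands.
- The arm moves only by the tool arm_command, never from a script. Its argument "steps" is a list of rows, each an object with "xyz": the shift along the tool's x, y, z as a fraction of full scale, a list of three; "twist": the turn, a rotation vector about the tool's x, y, z as a fraction of full scale, a list of three; "claw": the opening, from -1 (shut) to 1 (fully open). A call has 1 to 10 rows; each row shifts and turns the commanded pose from where the row before left it, along the tool's axes as they then stand; what a row does not reach is not made up. Full scale, the value 1, is 0.03 m for a shift and 8 degrees for a turn. A row lasts 1/10 s, in which the tool goes at most 50 mm and 8.59 degrees, less where a joint would pass 70% of its speed; a pose out of reach is approached as far as the arm can. A call with a number of a shift or a turn outside -1 to 1 is refused whole. A call with a gripper value outside its range is refused whole. The fingers move at their own pace and stop on an object; "squeeze" is the grip in N (left out, the last holds). Time passes only in rows, so rows that do not move let the fingers close. It gives the time, the measured TCP pose, the force, the opening and the grip force at its end, in the units of the state.
- observe(): the state, without advancing time (a new reading comes with each control period).
- snapshot(name): name is "scene" or "top" or "wrist"; returns (picture, depth): 384x512x3 uint8, blue, green, red; 384x512 float32, m along the optical axis (not along the pixel's ray), 0 where there is no reading.
- camera_info(name): a dict with "fx", "fy", "cx", "cy" (pixels), "R" (3x3) and "t" (3): a world point X has camera coordinates R X + t. Camera axes: x right, y down, z forward; pixel columns grow to the right and rows downward; lengths in m; the calibration is good to about 2 mm. The wrist camera is an equidistant fisheye: a pixel r from the principal point sees the ray r / f radians off the axis. A picture is of the moment at which its call begins: read the wrist's pose just before it. camera_info takes no time and is no camera call; for the wrist camera it gives the pose at the moment of the call.
- sign_off(): hands the job in; it is judged then, once.
Trained networks look in the newest picture that a camera, given by its name, has taken for a name from the list of things; names that differ only in an ending like _2 or _b are one class to them, and where a whole thing is asked for, a point or a joint stands for the part that bears it (a point fixed in the world has none). Each returns a list of dicts, best first, with "score" (0 to 1); they miss things now and then, are a little off and sometimes report something else, mostly with a low value. They report only what shows in the picture. A call takes as long as a camera call.
- cut_out(name, camera): "region" (384x512 bool, what is visible of it) and "rect" ([left, top, right, bottom] in pixels, round what is visible of it).
The state is a dict: "t": time; "qpos": joint angles; "qd": joint speeds; "effort": joint torques, N m; "tcp_pos": TCP position; "tool_rot": TCP orientation; "ft_force": force on the tool from outside, world axes, zero at the start; "moment": the same for the moment, N m; "opening": finger opening in m; "grasp_force": force on a finger pad.
Only numpy, scipy, OpenCV 4.12 (cv2) and the standard library are available. Lean on these libraries where they do the work, as an engineer would, in place of code of your own. Each camera call takes 0.05 s, during which the arm holds its last target. There are 200 camera calls.

## Working session

There is one attempt and no reset: what is moved stays moved. The work goes in short steps, Python scripts to look and compute and a tool call to move; the robot and the scene stay as the last step left them, time stands still between calls to the robot, and variables do not carry over. Pictures are saved under pics/ and viewed, at most 10 in all, crops included, and the job is handed in when it is done.

Besides the shell and the picture viewer there is one more tool, called after "Request:" as name([rows], argument=value, ...), one row to a line, values as JSON. arm_command: Moves the arm, as the interface text tells. Its arguments: {"type":"object","properties":{"steps":{"type":"array","items":{"type":"object","properties":{"xyz":{"type":"array","items":{"type":"number"}},"twist":{"type":"array","items":{"type":"number"}},"claw":{"type":"number"}}}},"squeeze":{"type":"number"}},"required":["steps"]}

```bash
mkdir -p pics
cat > h.py <<'E'
import numpy as np, cv2
from rig import *
def pts(cam, depth, mask):
    c=camera_info(cam); v,u=np.nonzero(mask&(depth>0)); z=depth[v,u]
    P=np.c_[(u-c['cx'])/c['fx']*z,(v-c['cy'])/c['fy']*z,z]
    return (P-c['t'])@np.array(c['R'])
E
python3 - <<'E'
from h import *
s=observe(); print(s['t'],s['tcp_pos'],s['tool_rot'],s['opening'],s['ft_force'])
ims=[]
for cam in ('top','scene'):
    p,d=snapshot(cam); cv2.imwrite(f'pics/{cam}0.png',p); np.save(f'{cam}0.npy',d)
    for n in ('cabin','funnel','mast','bollard','hull'):
        for r in cut_out(n,cam)[:2]:
            P=pts(cam,d,r['region'])
            if len(P)<5: continue
            zt=np.percentile(P[:,2],95); T=P[P[:,2]>zt-.006]
            print(cam,n,round(r['score'],2),r['rect'],'ztop',zt.round(4),'topmean',T.mean(0).round(4),'n',len(T))
E
```

```text
0.0 [0.21810149 0.58514875 0.24059826] [-3.14005288e+00 -2.99063014e-06  2.78479595e+00] 0.08802984963097639 [-0.64750584 -0.6095682  -0.48341479]
top cabin 0.79 [209.9, 184.9, 227.0, 208.8] ztop 0.0946 topmean [0.5824 0.126  0.0921] n 255
top cabin 0.47 [187.4, 232.6, 211.9, 274.0] ztop 0.0333 topmean [0.4584 0.1739 0.0308] n 742
top funnel 0.71 [182.9, 192.6, 200.4, 211.1] ztop 0.1072 topmean [0.5753 0.1846 0.1051] n 119
top mast 0.38 [270.0, 181.6, 278.2, 193.5] ztop 0.1275 topmean [0.5976 0.0069 0.126 ] n 32
top hull 0.77 [158.0, 164.2, 297.5, 230.7] ztop 0.0534 topmean [0.586  0.0894 0.0511] n 4148
top hull 0.49 [210.0, 186.5, 230.9, 206.4] ztop 0.0946 topmean [0.5824 0.126  0.0921] n 257
scene cabin 0.88 [267.6, 194.9, 291.9, 217.3] ztop 0.0942 topmean [0.5841 0.1275 0.0925] n 240
scene funnel 0.77 [297.0, 206.7, 314.3, 227.9] ztop 0.1068 topmean [0.577  0.1868 0.1054] n 117
scene funnel 0.19 [233.9, 246.2, 326.3, 293.5] ztop 0.0244 topmean [0.6969 0.1423 0.0226] n 521
scene mast 0.58 [310.2, 176.2, 336.7, 213.5] ztop 0.0332 topmean [0.4608 0.1754 0.0312] n 563
scene bollard 0.58 [249.5, 199.0, 262.3, 207.9] ztop 0.0698 topmean [0.593  0.069  0.0677] n 46
scene hull 0.78 [198.3, 170.4, 338.5, 256.8] ztop 0.053 topmean [0.5936 0.1012 0.0514] n 3546
scene hull 0.34 [268.7, 195.3, 291.8, 216.8] ztop 0.0942 topmean [0.5843 0.1278 0.0925] n 236
```

Run:
```python
import cv2
a=cv2.imread('pics/top0.png')[120:300,130:330];b=cv2.imread('pics/scene0.png')[130:310,160:360]
cv2.imwrite('pics/c0.png',cv2.resize(cv2.hconcat([a,b]),(800,360),interpolation=cv2.INTER_CUBIC))
```

```text
(no output)
```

View pics/c0.png

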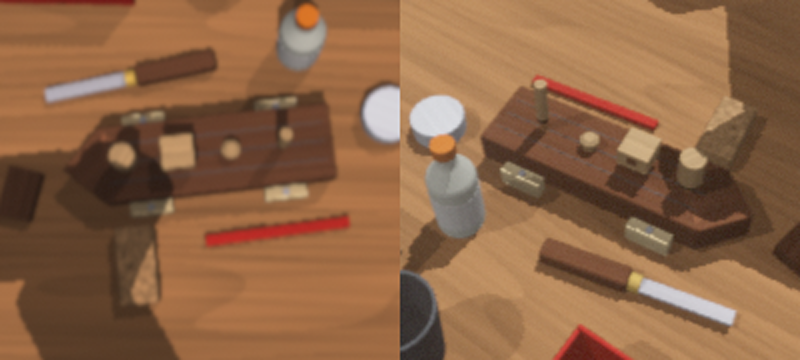

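The top view (left) shows the funnel at (120,155), cabin (177,150), bollard (231,149) and mast (286,134). This matches the measured positions. Next I'll check that the travel corridor is clear.

Run:
```python
from h import *
for cam in('top','scene'):
    d=np.load(cam+'0.npy'); P=pts(cam,d,d>0)
    m=(P[:,0]>.3)&(P[:,0]<.75)&(P[:,1]>-.15)&(P[:,1]<.5)
    Q=P[m&(P[:,2]>.115)]; print(cam,len(Q),Q.max(0) if len(Q) else '', Q.min(0) if len(Q) else '')
    # hull-top patches near the predicted fitting centres
    for n,c,r in(('cabin',(.583,.1268),.03),('funnel',(.576,.1857),.025),('mast',(.597,.007),.02)):
        q=P[np.hypot(P[:,0]-c[0],P[:,1]-c[1])<r]; z=q[:,2].max(); t=q[q[:,2]>np.percentile(q[:,2],99)-.004]
        print(n,((t.max(0)+t.min(0))/2).round(4),t.mean(0).round(4),len(t))
```

```text
top 166 [0.73829796 0.01300101 0.14425706] [ 0.59133022 -0.02684547  0.11506697]
cabin [0.5825 0.1261 0.0936] [0.5828 0.1258 0.0927] 192
funnel [0.5752 0.185  0.1069] [0.5748 0.1852 0.1056] 97
mast [0.5975 0.0065 0.1257] [0.5978 0.007  0.1261] 31
scene 229 [0.73757866 0.01409672 0.14336789] [ 0.59100587 -0.02570358  0.11500878]
cabin [0.5832 0.1268 0.0935] [0.5834 0.1267 0.0928] 227
funnel [0.575  0.1856 0.1057] [0.5756 0.186  0.1057] 120
mast [0.5977 0.0074 0.1263] [0.5986 0.0082 0.1263] 27
```

Request:
arm_command([
  {"xyz": [-0.5, -0.3, 0], "claw": -1},
  {"xyz": [-0.9, -0.54, 0], "claw": -1},
  {"xyz": [-0.9, -0.54, 0], "claw": -1},
  {"xyz": [-0.9, -0.54, 0], "claw": -1},
  {"xyz": [-0.9, -0.54, 0], "claw": -1},
  {"xyz": [-0.9, -0.54, 0], "claw": -1},
  {"xyz": [-0.9, -0.54, 0], "claw": -1},
  {"xyz": [-0.9, -0.54, 0], "claw": -1},
  {"xyz": [-0.9, -0.54, 0], "claw": -1},
  {"xyz": [-0.9, -0.54, 0], "claw": -1},
])

```text
validation failed for argument at $.st...
```

Request:
arm_command([
  {"xyz": [-0.5, -0.3, 0.0], "twist": [0.0, 0.0, 0.0], "claw": -1.0},
])

```text
t: 0.7
tcp_pos: [0.2287, 0.5726, 0.2414]
tool_rot: [3.141, -0.0, 2.787]
ft_force: [-0.4, -0.7, 0.4]
opening: 0.083
grasp_force: 0.0
```

Request:
arm_command([
  {"xyz": [-0.9, -0.54, 0.0], "twist": [0.0, 0.0, 0.0], "claw": -1.0},
  {"xyz": [-0.9, -0.54, 0.0], "twist": [0.0, 0.0, 0.0], "claw": -1.0},
  {"xyz": [-0.9, -0.54, 0.0], "twist": [0.0, 0.0, 0.0], "claw": -1.0},
  {"xyz": [-0.9, -0.54, 0.0], "twist": [0.0, 0.0, 0.0], "claw": -1.0},
  {"xyz": [-0.9, -0.54, 0.0], "twist": [0.0, 0.0, 0.0], "claw": -1.0},
  {"xyz": [-0.9, -0.54, 0.0], "twist": [0.0, 0.0, 0.0], "claw": -1.0},
  {"xyz": [-0.9, -0.54, 0.0], "twist": [0.0, 0.0, 0.0], "claw": -1.0},
  {"xyz": [-0.9, -0.54, 0.0], "twist": [0.0, 0.0, 0.0], "claw": -1.0},
  {"xyz": [-0.9, -0.54, 0.0], "twist": [0.0, 0.0, 0.0], "claw": -1.0},
  {"xyz": [-0.9, -0.54, 0.0], "twist": [0.0, 0.0, 0.0], "claw": -1.0},
])

```text
t: 1.7
tcp_pos: [0.4264, 0.3237, 0.2415]
tool_rot: [-3.141, 0.0, 2.784]
ft_force: [-0.1, -0.2, 0.0]
opening: 0.0031
grasp_force: 0.0
```

Request:
arm_command([
  {"xyz": [-0.9, -0.54, 0.0], "twist": [0.0, 0.0, 0.0], "claw": -1.0},
  {"xyz": [-0.9, -0.54, 0.0], "twist": [0.0, 0.0, 0.0], "claw": -1.0},
  {"xyz": [-0.9, -0.54, 0.0], "twist": [0.0, 0.0, 0.0], "claw": -1.0},
  {"xyz": [-0.9, -0.54, 0.0], "twist": [0.0, 0.0, 0.0], "claw": -1.0},
  {"xyz": [-0.9, -0.54, 0.0], "twist": [0.0, 0.0, 0.0], "claw": -1.0},
  {"xyz": [-0.9, -0.54, 0.0], "twist": [0.0, 0.0, 0.0], "claw": -1.0},
  {"xyz": [-0.9, -0.54, 0.0], "twist": [0.0, 0.0, 0.0], "claw": -1.0},
  {"xyz": [-0.3, -0.4, 0.0], "twist": [0.0, 0.0, 0.0], "claw": -1.0},
  {"xyz": [0.0, 0.0, 0.0], "twist": [0.0, 0.0, 0.0], "claw": -1.0},
  {"xyz": [0.0, 0.0, 0.0], "twist": [0.0, 0.0, 0.0], "claw": -1.0},
])

```text
t: 2.7
tcp_pos: [0.5664, 0.1391, 0.2413]
tool_rot: [-3.141, -0.001, 2.784]
ft_force: [-0.5, -0.3, -0.7]
opening: 0.0004
grasp_force: 0.0
```

```bash
cat > go.py <<'E'
import sys
from h import *
from scipy.spatial.transform import Rotation as R
s=observe(); t=np.array([float(a) for a in sys.argv[1:4]]); M=R.from_euler('xyz',s['tool_rot']).as_matrix()
print(s['t'],np.round(s['tcp_pos'],4),'tip z',round(s['tcp_pos'][2]-.019,4),'shift/0.03:',((t-s['tcp_pos'])@M/.03).round(3),'F',np.round(s['ft_force'],1),'op',round(s['opening'],4))
E
python3 go.py .583 .1265 .125
```

```text
2.7 [0.5664 0.1391 0.2413] tip z 0.2223 shift/0.03: [-0.667 -0.199  3.875] F [-0.5 -0.3 -0.7] op 0.0004
```

Request:
arm_command([
  {"xyz": [-0.67, -0.2, 0.5], "twist": [0.0, 0.0, 0.0], "claw": -1.0},
  {"xyz": [0.0, 0.0, 0.9], "twist": [0.0, 0.0, 0.0], "claw": -1.0},
  {"xyz": [0.0, 0.0, 0.9], "twist": [0.0, 0.0, 0.0], "claw": -1.0},
  {"xyz": [0.0, 0.0, 0.8], "twist": [0.0, 0.0, 0.0], "claw": -1.0},
  {"xyz": [0.0, 0.0, 0.5], "twist": [0.0, 0.0, 0.0], "claw": -1.0},
  {"xyz": [0.0, 0.0, 0.3], "twist": [0.0, 0.0, 0.0], "claw": -1.0},
  {"xyz": [0.0, 0.0, 0.1], "twist": [0.0, 0.0, 0.0], "claw": -1.0},
  {"xyz": [0.0, 0.0, 0.0], "twist": [0.0, 0.0, 0.0], "claw": -1.0},
])

```text
t: 3.5
tcp_pos: [0.5842, 0.1269, 0.1217]
tool_rot: [3.141, 0.0, 2.785]
ft_force: [0.1, 0.5, -0.3]
opening: 0.0005
grasp_force: 0.0
```

```bash
python3 go.py .583 .1265 .1125
```

```text
3.5 [0.5842 0.1269 0.1217] tip z 0.1027 shift/0.03: [ 0.033 -0.028  0.307] F [ 0.1  0.5 -0.3] op 0.0005
```

Request:
arm_command([
  {"xyz": [0.03, -0.03, 0.05], "twist": [0.0, 0.0, 0.0], "claw": -1.0},
  {"xyz": [0.0, 0.0, 0.05], "twist": [0.0, 0.0, 0.0], "claw": -1.0},
  {"xyz": [0.0, 0.0, 0.05], "twist": [0.0, 0.0, 0.0], "claw": -1.0},
  {"xyz": [0.0, 0.0, 0.05], "twist": [0.0, 0.0, 0.0], "claw": -1.0},
  {"xyz": [0.0, 0.0, 0.05], "twist": [0.0, 0.0, 0.0], "claw": -1.0},
  {"xyz": [0.0, 0.0, 0.05], "twist": [0.0, 0.0, 0.0], "claw": -1.0},
  {"xyz": [0.0, 0.0, 0.05], "twist": [0.0, 0.0, 0.0], "claw": -1.0},
  {"xyz": [0.0, 0.0, 0.05], "twist": [0.0, 0.0, 0.0], "claw": -1.0},
])

```text
t: 4.3
tcp_pos: [0.583, 0.126, 0.1094]
tool_rot: [3.142, 0.0, 2.785]
ft_force: [-1.6, -0.5, 3.9]
opening: 0.0005
grasp_force: 1.8
```

Request:
arm_command([
  {"xyz": [0.0, 0.0, 0.04], "twist": [0.0, 0.0, 0.0], "claw": -1.0},
  {"xyz": [0.0, 0.0, 0.04], "twist": [0.0, 0.0, 0.0], "claw": -1.0},
  {"xyz": [0.0, 0.0, 0.04], "twist": [0.0, 0.0, 0.0], "claw": -1.0},
])

```text
t: 4.6
tcp_pos: [0.583, 0.126, 0.1059]
tool_rot: [3.142, 0.0, 2.785]
ft_force: [-1.7, 0.1, 3.7]
opening: 0.0007
grasp_force: 1.8
```

Request:
arm_command([
  {"xyz": [0.0, 0.0, 0.04], "twist": [0.0, 0.0, 0.0], "claw": -1.0},
  {"xyz": [0.0, 0.0, 0.04], "twist": [0.0, 0.0, 0.0], "claw": -1.0},
  {"xyz": [0.0, 0.0, 0.04], "twist": [0.0, 0.0, 0.0], "claw": -1.0},
  {"xyz": [0.0, 0.0, 0.04], "twist": [0.0, 0.0, 0.0], "claw": -1.0},
])

```text
t: 5.0
tcp_pos: [0.583, 0.126, 0.1009]
tool_rot: [3.142, 0.0, 2.785]
ft_force: [-0.3, -0.3, 4.4]
opening: 0.0004
grasp_force: 1.8
```

Request:
arm_command([
  {"xyz": [0.0, 0.0, 0.03], "twist": [0.0, 0.0, 0.0], "claw": -1.0},
  {"xyz": [0.0, 0.0, 0.03], "twist": [0.0, 0.0, 0.0], "claw": -1.0},
])

```text
t: 5.2
tcp_pos: [0.5829, 0.126, 0.0991]
tool_rot: [3.142, 0.0, 2.785]
ft_force: [-0.5, -0.2, 3.0]
opening: 0.0002
grasp_force: 1.8
```

Request:
arm_command([
  {"xyz": [0.0, 0.0, 0.03], "twist": [0.0, 0.0, 0.0], "claw": -1.0},
  {"xyz": [0.0, 0.0, 0.03], "twist": [0.0, 0.0, 0.0], "claw": -1.0},
])

```text
t: 5.4
tcp_pos: [0.5829, 0.126, 0.0973]
tool_rot: [3.142, 0.0, 2.785]
ft_force: [-0.7, -0.3, 3.9]
opening: 0.0004
grasp_force: 1.8
```

Request:
arm_command([
  {"xyz": [0.0, 0.0, 0.03], "twist": [0.0, 0.0, 0.0], "claw": -1.0},
])

```text
t: 5.5
tcp_pos: [0.583, 0.1261, 0.0966]
tool_rot: [3.141, 0.0, 2.785]
ft_force: [-1.8, -0.8, 6.9]
opening: 0.0004
grasp_force: 3.6
```

Request:
arm_command([
  {"xyz": [0.0, 0.0, 0.0], "twist": [0.0, 0.0, 0.0], "claw": -1.0},
])

```text
t: 5.6
tcp_pos: [0.583, 0.126, 0.0967]
tool_rot: [3.142, 0.0, 2.785]
ft_force: [-2.0, 0.1, 6.9]
opening: 0.0002
grasp_force: 3.3
```

Request:
arm_command([
  {"xyz": [0.0, 0.0, 0.03], "twist": [0.0, 0.0, 0.0], "claw": -1.0},
  {"xyz": [0.0, 0.0, 0.0], "twist": [0.0, 0.0, 0.0], "claw": -1.0},
])

```text
t: 5.8
tcp_pos: [0.5831, 0.1261, 0.0961]
tool_rot: [3.141, 0.0, 2.785]
ft_force: [-1.6, -0.3, 8.8]
opening: 0.0004
grasp_force: 4.7
```

```bash
python3 go.py .583 .126 .150
```

```text
5.8 [0.5831 0.1261 0.0961] tip z 0.0771 shift/0.03: [ 1.000e-03 -2.000e-03 -1.797e+00] F [-1.6 -0.3  8.8] op 0.0004
```

Request:
arm_command([
  {"xyz": [0.0, 0.0, -0.3], "twist": [0.0, 0.0, 0.0], "claw": -1.0},
  {"xyz": [0.0, 0.0, -0.7], "twist": [0.0, 0.0, 0.0], "claw": -1.0},
  {"xyz": [0.0, 0.0, -0.8], "twist": [0.0, 0.0, 0.0], "claw": -1.0},
  {"xyz": [0.0, 0.0, 0.0], "twist": [0.0, 0.0, 0.0], "claw": -1.0},
  {"xyz": [0.4, 0.77, 0.0], "twist": [0.0, 0.0, 0.0], "claw": -1.0},
  {"xyz": [0.4, 0.7, 0.0], "twist": [0.0, 0.0, 0.0], "claw": -1.0},
  {"xyz": [0.13, 0.3, 0.0], "twist": [0.0, 0.0, 0.0], "claw": -1.0},
  {"xyz": [0.0, 0.0, 0.0], "twist": [0.0, 0.0, 0.0], "claw": -1.0},
  {"xyz": [0.0, 0.0, 0.0], "twist": [0.0, 0.0, 0.0], "claw": -1.0},
])

```text
t: 6.7
tcp_pos: [0.5751, 0.1851, 0.1491]
tool_rot: [-3.141, -0.001, 2.785]
ft_force: [0.4, 0.6, 0.5]
opening: 0.0004
grasp_force: 0.0
```

```bash
python3 go.py .5754 .1856 .129
python3 - <<'E'
from h import *
for cam in('top','scene'):
    p,d=snapshot(cam); P=pts(cam,d,d>0)
    q=P[np.hypot(P[:,0]-.583,P[:,1]-.1265)<.015]; print(cam,np.median(q[:,2]),len(q))
E
```

```text
6.7 [0.5751 0.1851 0.1491] tip z 0.1301 shift/0.03: [-0.004  0.02   0.668] F [0.4 0.6 0.5] op 0.0004
top 0.49918223186203536 358
scene 0.25078204578891633 448
```

Request:
arm_command([
  {"xyz": [0.0, 0.0, 0.3], "twist": [0.0, 0.0, 0.0], "claw": -1.0},
  {"xyz": [0.0, 0.0, 0.25], "twist": [0.0, 0.0, 0.0], "claw": -1.0},
  {"xyz": [0.0, 0.0, 0.1], "twist": [0.0, 0.0, 0.0], "claw": -1.0},
  {"xyz": [0.0, 0.0, 0.04], "twist": [0.0, 0.0, 0.0], "claw": -1.0},
  {"xyz": [0.0, 0.0, 0.04], "twist": [0.0, 0.0, 0.0], "claw": -1.0},
  {"xyz": [0.0, 0.0, 0.04], "twist": [0.0, 0.0, 0.0], "claw": -1.0},
  {"xyz": [0.0, 0.0, 0.04], "twist": [0.0, 0.0, 0.0], "claw": -1.0},
])

```text
t: 7.5
tcp_pos: [0.5755, 0.1856, 0.1254]
tool_rot: [3.141, 0.0, 2.785]
ft_force: [0.5, 0.7, -0.0]
opening: 0.0003
grasp_force: 0.0
```

Request:
arm_command([
  {"xyz": [0.0, 0.0, 0.04], "twist": [0.0, 0.0, 0.0], "claw": -1.0},
  {"xyz": [0.0, 0.0, 0.04], "twist": [0.0, 0.0, 0.0], "claw": -1.0},
  {"xyz": [0.0, 0.0, 0.04], "twist": [0.0, 0.0, 0.0], "claw": -1.0},
  {"xyz": [0.0, 0.0, 0.04], "twist": [0.0, 0.0, 0.0], "claw": -1.0},
  {"xyz": [0.0, 0.0, 0.04], "twist": [0.0, 0.0, 0.0], "claw": -1.0},
])

```text
t: 8.0
tcp_pos: [0.5754, 0.1856, 0.1195]
tool_rot: [3.141, 0.0, 2.785]
ft_force: [-0.0, -0.8, 2.9]
opening: 0.0001
grasp_force: 1.9
```

Request:
arm_command([
  {"xyz": [0.0, 0.0, 0.04], "twist": [0.0, 0.0, 0.0], "claw": -1.0},
  {"xyz": [0.0, 0.0, 0.04], "twist": [0.0, 0.0, 0.0], "claw": -1.0},
  {"xyz": [0.0, 0.0, 0.04], "twist": [0.0, 0.0, 0.0], "claw": -1.0},
  {"xyz": [0.0, 0.0, 0.04], "twist": [0.0, 0.0, 0.0], "claw": -1.0},
  {"xyz": [0.0, 0.0, 0.04], "twist": [0.0, 0.0, 0.0], "claw": -1.0},
])

```text
t: 8.5
tcp_pos: [0.5754, 0.1855, 0.1132]
tool_rot: [3.141, 0.0, 2.785]
ft_force: [-1.2, 0.6, 4.1]
opening: 0.0006
grasp_force: 1.8
```

Request:
arm_command([
  {"xyz": [0.0, 0.0, 0.04], "twist": [0.0, 0.0, 0.0], "claw": -1.0},
  {"xyz": [0.0, 0.0, 0.04], "twist": [0.0, 0.0, 0.0], "claw": -1.0},
])

```text
t: 8.7
tcp_pos: [0.5754, 0.1856, 0.1108]
tool_rot: [3.141, 0.0, 2.785]
ft_force: [-0.3, -0.1, 4.4]
opening: 0.0005
grasp_force: 1.8
```

Request:
arm_command([
  {"xyz": [0.0, 0.0, 0.04], "twist": [0.0, 0.0, 0.0], "claw": -1.0},
  {"xyz": [0.0, 0.0, 0.04], "twist": [0.0, 0.0, 0.0], "claw": -1.0},
])

```text
t: 8.9
tcp_pos: [0.5755, 0.1856, 0.1085]
tool_rot: [3.141, 0.0, 2.785]
ft_force: [-1.3, 0.0, 7.2]
opening: 0.0006
grasp_force: 3.7
```

Request:
arm_command([
  {"xyz": [0.0, 0.0, 0.03], "twist": [0.0, 0.0, 0.0], "claw": -1.0},
  {"xyz": [0.0, 0.0, 0.0], "twist": [0.0, 0.0, 0.0], "claw": -1.0},
])

```text
t: 9.1
tcp_pos: [0.5756, 0.1856, 0.1081]
tool_rot: [3.141, 0.0, 2.785]
ft_force: [-1.0, -0.3, 9.4]
opening: 0.0003
grasp_force: 4.7
```

Request:
arm_command([
  {"xyz": [0.0, 0.0, -0.3], "twist": [0.0, 0.0, 0.0], "claw": -1.0},
  {"xyz": [0.0, 0.0, -0.9], "twist": [0.0, 0.0, 0.0], "claw": -1.0},
  {"xyz": [0.0, 0.0, -1.0], "twist": [0.0, 0.0, 0.0], "claw": -1.0},
  {"xyz": [-0.4, -0.76, 0.0], "twist": [0.0, 0.0, 0.0], "claw": -1.0},
  {"xyz": [-0.4, -0.76, 0.0], "twist": [0.0, 0.0, 0.0], "claw": -1.0},
  {"xyz": [-0.4, -0.76, 0.0], "twist": [0.0, 0.0, 0.0], "claw": -1.0},
  {"xyz": [-0.4, -0.76, 0.0], "twist": [0.0, 0.0, 0.0], "claw": -1.0},
  {"xyz": [-0.4, -0.76, 0.0], "twist": [0.0, 0.0, 0.0], "claw": -1.0},
  {"xyz": [-0.4, -0.76, 0.0], "twist": [0.0, 0.0, 0.0], "claw": -1.0},
  {"xyz": [-0.36, -0.76, 0.0], "twist": [0.0, 0.0, 0.0], "claw": -1.0},
])

```text
t: 10.1
tcp_pos: [0.5968, 0.0059, 0.1733]
tool_rot: [-3.141, -0.001, 2.785]
ft_force: [0.0, -1.3, -0.0]
opening: 0.0003
grasp_force: 0.0
```

Request:
arm_command([
  {"xyz": [0.0, 0.0, 0.0], "twist": [0.0, 0.0, 0.0], "claw": -1.0},
  {"xyz": [0.0, 0.0, 0.0], "twist": [0.0, 0.0, 0.0], "claw": -1.0},
])

```text
t: 10.3
tcp_pos: [0.5968, 0.0069, 0.1733]
tool_rot: [-3.142, -0.001, 2.783]
ft_force: [1.1, -0.4, 0.0]
opening: 0.0006
grasp_force: 0.0
```

```bash
python3 go.py .5977 .0072 .150
python3 - <<'E'
from h import *
for cam in('top','scene'):
    p,d=snapshot(cam); P=pts(cam,d,d>0); cv2.imwrite(f'pics/{cam}1.png',p)
    for c in((.583,.1265),(.5756,.1856)):
        q=P[np.hypot(P[:,0]-c[0],P[:,1]-c[1])<.012]; print(cam,np.percentile(q[:,2],[50,95]),len(q))
a=cv2.imread('pics/top1.png')[120:300,130:330];b=cv2.imread('pics/scene1.png')[130:310,160:360]
cv2.imwrite('pics/c1.png',cv2.resize(cv2.hconcat([a,b]),(800,360),interpolation=cv2.INTER_CUBIC))
E
```

```text
10.3 [0.5968 0.0069 0.1733] tip z 0.1543 shift/0.03: [-0.026  0.021  0.777] F [ 1.1 -0.4  0. ] op 0.0006
top [0.07947192 0.0824131 ] 86
top [0.09193408 0.09402765] 92
scene [0.08008123 0.0819542 ] 77
scene [0.09187927 0.09380282] 107
```

View pics/c1.png

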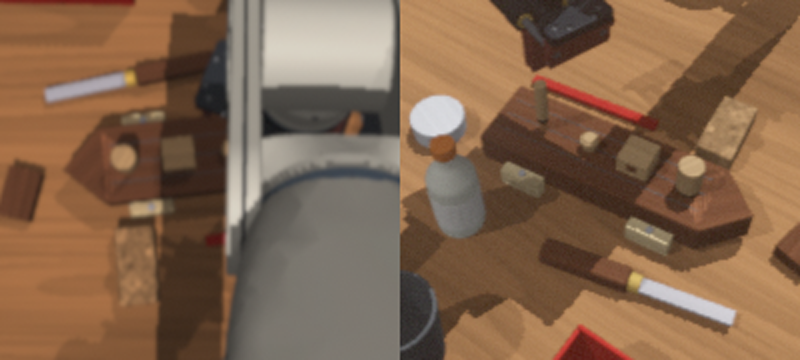

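The top view shows the funnel (122,157) and cabin (178,152) seated, with the depth agreeing. In the scene view the mast top is at (540,85) and the gripper is above it. I'll zoom in on the tip before descending.

Run:
```python
from h import *
a=cv2.imread('pics/scene1.png')[70:230,180:310]
c=camera_info('scene')
for X in((.5968,.0069,.1543),(.5977,.0072,.126)):
    p=np.array(c['R'])@X+c['t']; print(c['fx']*p[0]/p[2]+c['cx'],c['fy']*p[1]/p[2]+c['cy'])
cv2.imwrite('pics/z1.png',cv2.resize(a,None,fx=3.7,fy=3.7,interpolation=cv2.INTER_CUBIC))
```

```text
228.54581679976232 162.34291701395654
229.19770358158075 171.80082738650455
```

View pics/z1.png

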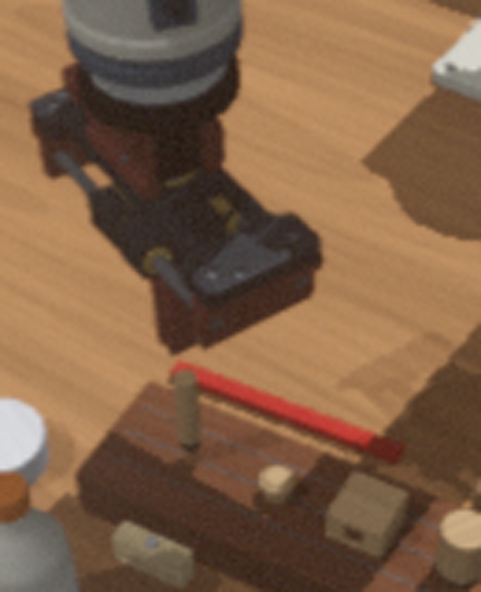

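The finger tip at (178,350) sits just above the mast top at (185,375), which matches the projection. I can descend.

Request:
arm_command([
  {"xyz": [-0.03, 0.02, 0.3], "twist": [0.0, 0.0, 0.0], "claw": -1.0},
  {"xyz": [0.0, 0.0, 0.3], "twist": [0.0, 0.0, 0.0], "claw": -1.0},
  {"xyz": [0.0, 0.0, 0.1], "twist": [0.0, 0.0, 0.0], "claw": -1.0},
  {"xyz": [0.0, 0.0, 0.04], "twist": [0.0, 0.0, 0.0], "claw": -1.0},
  {"xyz": [0.0, 0.0, 0.04], "twist": [0.0, 0.0, 0.0], "claw": -1.0},
  {"xyz": [0.0, 0.0, 0.04], "twist": [0.0, 0.0, 0.0], "claw": -1.0},
  {"xyz": [0.0, 0.0, 0.04], "twist": [0.0, 0.0, 0.0], "claw": -1.0},
])

```text
t: 11.1
tcp_pos: [0.5984, 0.0073, 0.1479]
tool_rot: [3.141, 0.0, 2.785]
ft_force: [0.6, 0.1, 0.1]
opening: 0.0007
grasp_force: 0.0
```

Request:
arm_command([
  {"xyz": [0.0, 0.0, 0.04], "twist": [0.0, 0.0, 0.0], "claw": -1.0},
  {"xyz": [0.0, 0.0, 0.04], "twist": [0.0, 0.0, 0.0], "claw": -1.0},
  {"xyz": [0.0, 0.0, 0.04], "twist": [0.0, 0.0, 0.0], "claw": -1.0},
  {"xyz": [0.0, 0.0, 0.04], "twist": [0.0, 0.0, 0.0], "claw": -1.0},
])

```text
t: 11.5
tcp_pos: [0.5984, 0.0073, 0.1432]
tool_rot: [3.141, 0.0, 2.785]
ft_force: [-0.0, -0.2, 3.6]
opening: 0.0
grasp_force: 1.8
```

Request:
arm_command([
  {"xyz": [0.0, 0.0, 0.04], "twist": [0.0, 0.0, 0.0], "claw": -1.0},
  {"xyz": [0.0, 0.0, 0.04], "twist": [0.0, 0.0, 0.0], "claw": -1.0},
  {"xyz": [0.0, 0.0, 0.04], "twist": [0.0, 0.0, 0.0], "claw": -1.0},
  {"xyz": [0.0, 0.0, 0.04], "twist": [0.0, 0.0, 0.0], "claw": -1.0},
  {"xyz": [0.0, 0.0, 0.04], "twist": [0.0, 0.0, 0.0], "claw": -1.0},
])

```text
t: 12.0
tcp_pos: [0.5983, 0.0073, 0.137]
tool_rot: [3.141, 0.0, 2.785]
ft_force: [0.1, 0.2, 3.4]
opening: 0.0007
grasp_force: 1.8
```

Request:
arm_command([
  {"xyz": [0.0, 0.0, 0.04], "twist": [0.0, 0.0, 0.0], "claw": -1.0},
  {"xyz": [0.0, 0.0, 0.04], "twist": [0.0, 0.0, 0.0], "claw": -1.0},
  {"xyz": [0.0, 0.0, 0.04], "twist": [0.0, 0.0, 0.0], "claw": -1.0},
  {"xyz": [0.0, 0.0, 0.04], "twist": [0.0, 0.0, 0.0], "claw": -1.0},
])

```text
t: 12.4
tcp_pos: [0.5983, 0.0073, 0.1321]
tool_rot: [3.142, 0.0, 2.785]
ft_force: [-0.3, -0.6, 4.0]
opening: 0.0003
grasp_force: 1.8
```

Request:
arm_command([
  {"xyz": [0.0, 0.0, 0.04], "twist": [0.0, 0.0, 0.0], "claw": -1.0},
  {"xyz": [0.0, 0.0, 0.04], "twist": [0.0, 0.0, 0.0], "claw": -1.0},
  {"xyz": [0.0, 0.0, 0.04], "twist": [0.0, 0.0, 0.0], "claw": -1.0},
])

```text
t: 12.7
tcp_pos: [0.5982, 0.0073, 0.1285]
tool_rot: [3.142, 0.0, 2.785]
ft_force: [-1.0, 0.6, 4.1]
opening: 0.0005
grasp_force: 1.8
```

Request:
arm_command([
  {"xyz": [0.0, 0.0, 0.03], "twist": [0.0, 0.0, 0.0], "claw": -1.0},
  {"xyz": [0.0, 0.0, 0.03], "twist": [0.0, 0.0, 0.0], "claw": -1.0},
])

```text
t: 12.9
tcp_pos: [0.5985, 0.0073, 0.1271]
tool_rot: [3.141, 0.0, 2.785]
ft_force: [-1.8, -0.6, 8.6]
opening: 0.0005
grasp_force: 4.5
```

Request:
arm_command([
  {"xyz": [0.0, 0.0, 0.02], "twist": [0.0, 0.0, 0.0], "claw": -1.0},
  {"xyz": [0.0, 0.0, 0.0], "twist": [0.0, 0.0, 0.0], "claw": -1.0},
])

```text
t: 13.1
tcp_pos: [0.5986, 0.0073, 0.1269]
tool_rot: [3.141, 0.001, 2.785]
ft_force: [-1.5, 0.1, 10.2]
opening: 0.0003
grasp_force: 5.0
```

Mast home. Next I'll lift straight up, then move back towards the start so the cameras can see.

Request:
arm_command([
  {"xyz": [0.0, 0.0, -0.3], "twist": [0.0, 0.0, 0.0], "claw": -1.0},
  {"xyz": [0.0, 0.0, -0.9], "twist": [0.0, 0.0, 0.0], "claw": -1.0},
  {"xyz": [0.0, 0.0, -1.0], "twist": [0.0, 0.0, 0.0], "claw": -1.0},
  {"xyz": [0.0, 0.0, -1.0], "twist": [0.0, 0.0, 0.0], "claw": -1.0},
  {"xyz": [0.0, 0.0, -0.6], "twist": [0.0, 0.0, 0.0], "claw": -1.0},
  {"xyz": [0.8, 0.6, 0.0], "twist": [0.0, 0.0, 0.0], "claw": -1.0},
  {"xyz": [0.8, 0.6, 0.0], "twist": [0.0, 0.0, 0.0], "claw": -1.0},
  {"xyz": [0.8, 0.6, 0.0], "twist": [0.0, 0.0, 0.0], "claw": -1.0},
  {"xyz": [0.8, 0.6, 0.0], "twist": [0.0, 0.0, 0.0], "claw": -1.0},
  {"xyz": [0.8, 0.6, 0.0], "twist": [0.0, 0.0, 0.0], "claw": -1.0},
])

```text
t: 14.1
tcp_pos: [0.516, 0.1343, 0.24]
tool_rot: [-3.141, -0.001, 2.785]
ft_force: [-0.3, 0.2, 0.6]
opening: 0.0003
grasp_force: 0.0
```

Request:
arm_command([
  {"xyz": [0.8, 0.6, 0.0], "twist": [0.0, 0.0, 0.0], "claw": -1.0},
  {"xyz": [0.8, 0.6, 0.0], "twist": [0.0, 0.0, 0.0], "claw": -1.0},
  {"xyz": [0.8, 0.6, 0.0], "twist": [0.0, 0.0, 0.0], "claw": -1.0},
  {"xyz": [0.8, 0.6, 0.0], "twist": [0.0, 0.0, 0.0], "claw": -1.0},
  {"xyz": [0.8, 0.6, 0.0], "twist": [0.0, 0.0, 0.0], "claw": -1.0},
  {"xyz": [0.8, 0.6, 0.0], "twist": [0.0, 0.0, 0.0], "claw": -1.0},
  {"xyz": [0.8, 0.6, 0.0], "twist": [0.0, 0.0, 0.0], "claw": -1.0},
  {"xyz": [0.8, 0.6, 0.0], "twist": [0.0, 0.0, 0.0], "claw": -1.0},
  {"xyz": [0.8, 0.6, 0.0], "twist": [0.0, 0.0, 0.0], "claw": -1.0},
  {"xyz": [0.0, 0.0, 0.0], "twist": [0.0, 0.0, 0.0], "claw": -1.0},
])

```text
t: 15.1
tcp_pos: [0.3697, 0.3627, 0.24]
tool_rot: [-3.142, -0.001, 2.788]
ft_force: [0.9, -0.1, 0.6]
opening: 0.0002
grasp_force: 0.0
```

Run:
```python
from h import *
for cam in('top','scene'):
    p,d=snapshot(cam); P=pts(cam,d,d>0); cv2.imwrite(f'pics/{cam}2.png',p)
    for n,c,r in(('cabin',(.583,.1265),.012),('funnel',(.5756,.1856),.01),('mast',(.598,.0073),.007),('bollard',(.591,.068),.012)):
        q=P[np.hypot(P[:,0]-c[0],P[:,1]-c[1])<r]; print(cam,n,np.percentile(q[:,2],[50,95]).round(4),len(q))
a=cv2.imread('pics/top2.png')[120:300,130:330];b=cv2.imread('pics/scene2.png')[130:310,160:360]
cv2.imwrite('pics/c2.png',cv2.resize(cv2.hconcat([a,b]),(800,360),interpolation=cv2.INTER_CUBIC))
```

```text
top cabin [0.0792 0.0817] 87
top funnel [0.0918 0.0935] 64
top mast [0.1086 0.1124] 53
top bollard [0.0667 0.0706] 85
scene cabin [0.0803 0.0815] 77
scene funnel [0.0923 0.0942] 62
scene mast [0.0888 0.1115] 118
scene bollard [0.0651 0.0699] 106
```

View pics/c2.png

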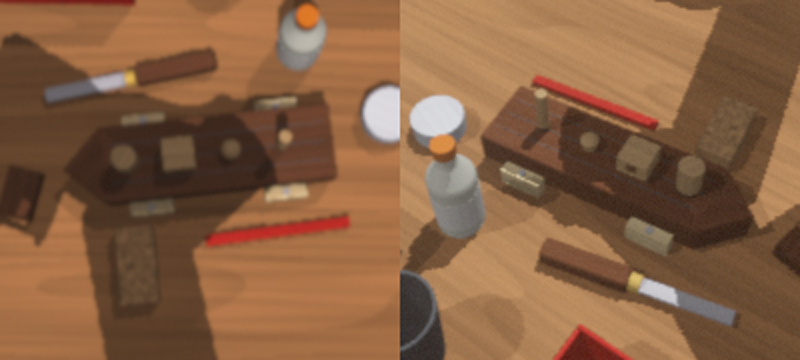

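The cabin (178,152), funnel (123,157) and mast (286,137) are all at their home heights. The bollard (231,149) and the loose things have not moved.

```bash
python3 -c "from rig import *; print(sign_off())"
```

```text
the job is handed in; nothing more can be done
None
```

I pushed the cabin, then the funnel, then the mast down until each was seated, with measured forces of about 10 N at most. The bollard and the loose things around the ship were not touched, and I handed the job in at about 15 s on the robot's clock.

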